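# Stand the top-heavy finial cast on the banding wheel

## Task

Pick up the tall plaster finial (slim stem, small foot, big heavy head on top) and stand it upright on its foot in the middle of the banding wheel, so that it can be retouched there. It is top-heavy: do not let it tip over at any time, and leave the other two casts, the short finial and the plain column, where they stand.

Things in the scene. Friction and masses are not known exactly. Their poses are not given: they have to be found in the camera images.
- finial_mid (a point): Tall finial: loose solid white plaster cast, round, 170 mm high, 0.13 to 0.25 kg. Point: on its axis half-way up, 85 mm above its underside; z up. From the underside: foot 42 mm across (0-10 mm), slim stem 22 mm (24-95 mm), flare, straight-sided head 50 mm across (112-155 mm; grip it here, from above), dome to a 32 mm flat top. Centre of mass about 105 mm up; topples at 11 degrees.
- wheel_top (a point): Banding wheel: round grey turntable disc 180 mm across, 14 mm thick, on a dark foot, turned circles on its flat level top; heavy, locked, fixed. Point: centre of the top face, 60 mm above the bench; z up. It lies left or right of the casts; on the other side lies half of a white plaster mould (fixed block 130 x 190 mm, 68 mm high).
- stub_mid (a point): The short finial, a loose white plaster cast of similar outline but only 95 mm high, foot 52 mm and head 54 mm across, thick short neck. This point is on its axis half-way up, 47.5 mm above its underside; z up. To be left alone.
- column_mid (a point): The plain column, a loose white plaster cast 130 mm high, a straight shaft 38 mm across with a 50 mm base and a 48 mm flat cap. This point is on its axis half-way up, 65 mm above its underside; z up. To be left alone.

How it is judged (in metres and radians):
At the end, for the whole second after the job is handed in: The tall finial stands upright (within 7 degrees) and at rest on its foot on the banding wheel, its axis within 20 mm of the wheel's centre (horizontal distance between finial_mid and wheel_top below 0.02 m and z of finial_mid in the frame of wheel_top between 0.08 and 0.09 m and angle between finial_mid's own z axis and vertical below 0.12 rad and linear speed of finial below 0.02 m/s and angular speed of finial below 0.1 rad/s); the robot touches nothing.
It fails at once if the tall finial tipped over (more than 30 degrees from upright) (angle between finial_mid's own z axis and vertical above 0.52 rad).
It fails at once if the short finial or the plain column moved from its place by more than 25 mm or knocked over (distance of any of stub_mid, column_mid from where it was at the start of the episode above 0.025 m or angle between any of stub_mid, column_mid's own z axis and vertical above 0.4 rad).
It also fails if it takes over 45 s, if anything falls off the work surface, if the arm or the gripper's body presses on something with over 40 N, if the wrist force passes 120 N, or if a joint passes its speed limit or range.

## Robot

A 6-joint arm with a two-finger parallel gripper is mounted at the origin on the work surface. World frame = base frame: x ahead of the robot, y to its left, z up, the work surface at z = 0. Lengths are in mm, angles in rad, forces in N, time in s.
With the tool pointing down it reaches from about 350 to 775 mm from the base axis. Payload 7.3 kg.
Tool frame: the origin (TCP) lies between the finger pads; the fingertips stand bot.tips_ahead ahead of it and the grasp point (between the pads) lies 6 mm ahead of it (bot.tips_ahead is the distance from the TCP to the fingertips, in mm); z points along the fingers, y is the line along which they close (so a half turn about z gives the same grasp; the last joint's range is limited). The gripper opens to 92 mm and grips with 3 to 60 N. Pads are 19 mm wide; open, the fingers measure 130 mm over their backs; the gripper's body (75 mm by 190 mm) begins 47 mm behind the grasp point.
Start: joints at [-1.479, 0.342, 1.524, -0, 1.275, -0.146], TCP at [123.693, -510.238, 251.741] pointing down, gripper open.
Joint ranges: [-2.53, 2.53], [-0.77, 2.02], [0.04, 2.7], [-1, 4.14], [0.28, 2.66], [-3.11, 3.11]. Speed limits (rad/s): [2.57, 2.57, 3.14, 3.14, 3.14, 3.14].

## Interface

Orientations are given as [roll, pitch, yaw] about the fixed x, y, z axes, in that order (R = Rz(yaw) Ry(pitch) Rx(roll)).
In Python, from plant import bot gives the robot as it stands. The module is installed in compiled form; this text tells all that it offers.
- The arm moves only by the tool step_arm, never from a script. Its argument "targets" is one flat list of numbers, 7 for each row, row after row: the opening, from 0 (shut) to 1 (fully open), then the shift along the tool's x, y, z each as a share of 100 mm, from -1 to 1, then the turn, a rotation vector about the tool's x, y, z each as a share of pi/4 rad, from -1 to 1. A call has 1 to 20 rows; each row is the pose to reach, as a shift and turn from the pose commanded when the call began, along the tool's axes at that moment; what a row does not reach only later rows make up. A row lasts 1/8 s, in which the tool goes at most 62.5 mm and 10.7 degrees, less where a joint would pass 70% of its speed; a pose out of reach is approached as far as the arm can. A call with a number of a shift or a turn outside -1 to 1 is refused whole. A call with a gripper value outside its range is refused whole. The fingers move at their own pace and stop on an object; the grip force is fixed at half the most. Time passes only in rows, so rows that repeat a pose let the fingers close. It gives the time, the measured TCP pose, the force, the opening and the grip force at its end, in the units of the state.
- bot.get_obs(): the state, without advancing time (a new reading comes with each control period).
- bot.capture(name): name is "side" or "top"; returns (picture, depth): 480x640x3 uint8, blue, green, red; 480x640 float32, mm along the optical axis (not along the pixel's ray), 0 where there is no reading.
- bot.camera_info(name): a dict with "fx", "fy", "cx", "cy" (pixels), "camera_from_world" (4x4, takes a point from world to camera coordinates). Camera axes: x right, y down, z forward; pixel columns grow to the right and rows downward; lengths in mm; the calibration is good to about 2 mm. A picture is of the moment at which its call begins. camera_info takes no time and is no camera call.
- bot.close_job(): hands the job in; it is judged then, once.
The state is a dict: "time": time; "joint_positions": joint angles; "dq": joint speeds; "tau": joint torques, N m; "tool_pos": TCP position; "tcp_rot": TCP orientation; "contact_force": force on the tool from outside, world axes, zero at the start; "moment": the same for the moment, N m; "grip_width": finger opening in mm; "finger_force": force on a finger pad.
Only numpy, scipy, OpenCV 4.12 (cv2) and the standard library are available. Lean on these libraries where they do the work, as an engineer would, in place of code of your own. Each camera call takes 0.05 s, during which the arm holds its last target. There are 200 camera calls.

## Working session

There is one attempt and no reset: what is moved stays moved. The work goes in short steps, Python scripts to look and compute and a tool call to move; the robot and the scene stay as the last step left them, time stands still between calls to the robot, and variables do not carry over. Pictures are saved under pics/ and viewed, at most 10 in all, crops included, and the job is handed in when it is done.

Besides the shell and the picture viewer there is one more tool, called after "Request:" as name(argument=value, ...), one argument or row to a line, values as JSON. step_arm: Moves the arm, as the interface text tells. Shift numbers are shares of 100 mm and turn numbers shares of pi/4 rad, none past 1 either way. Its arguments: {"type":"object","properties":{"targets":{"type":"array"}},"required":["targets"]}

```bash
mkdir -p pics; cat > h.py <<'E'
import numpy as np, cv2
from plant import bot
def pts(name,d):
    i=bot.camera_info(name); T=np.linalg.inv(np.array(i["camera_from_world"]))
    v,u=np.mgrid[:480,:640]
    P=np.stack([(u-i["cx"])/i["fx"]*d,(v-i["cy"])/i["fy"]*d,d],-1)
    W=P@T[:3,:3].T+T[:3,3]; W[d==0]=np.nan
    return W
E
python3 - <<'E'
from h import *
o=bot.get_obs(); print(o,bot.tips_ahead)
for n in("side","top"):
    im,d=bot.capture(n); cv2.imwrite(f"pics/{n}0.png",im); np.savez(f"{n}0.npz",im=im,d=d)
    T=np.linalg.inv(np.array(bot.camera_info(n)["camera_from_world"])); print(n,T.round(2))
E
```

```text
{'time': 0.0, 'joint_positions': array([-1.47898706e+00,  3.42726950e-01,  1.52503895e+00,  4.38856988e-06,
        1.27542335e+00, -1.45983223e-01]), 'dq': array([ 0.00133851,  0.00046553,  0.00075037, -0.00069631,  0.00109395,
        0.00105715]), 'tau': array([ 2.74768363e-04, -4.31243134e+01, -2.44217330e+01,  7.18441908e-02,
        5.60308888e-02, -1.06371911e-04]), 'tool_pos': array([ 123.66348855, -509.83062484,  251.03510163]), 'tcp_rot': array([-3.14001365e+00, -2.36401055e-04,  2.37791022e-01]), 'contact_force': array([0.29306242, 0.340453  , 0.35854853]), 'moment': array([-0.03494652,  0.05074463, -0.02352908]), 'finger_force': 0.0, 'grip_width': 91.70326495867788} 25.0
side [[ 8.8000e-01 -3.5000e-01  3.1000e-01  2.8430e+02]
 [-4.7000e-01 -6.6000e-01  5.9000e-01 -5.1068e+02]
 [-0.0000e+00 -6.7000e-01 -7.5000e-01  7.7257e+02]
 [ 0.0000e+00  0.0000e+00  0.0000e+00  1.0000e+00]]
top [[-2.0000e-02 -9.9000e-01  1.3000e-01  4.2612e+02]
 [-1.0000e+00  3.0000e-02  3.0000e-02 -1.7150e+01]
 [-4.0000e-02 -1.3000e-01 -9.9000e-01  9.8456e+02]
 [ 0.0000e+00  0.0000e+00  0.0000e+00  1.0000e+00]]
```

View pics/side0.png

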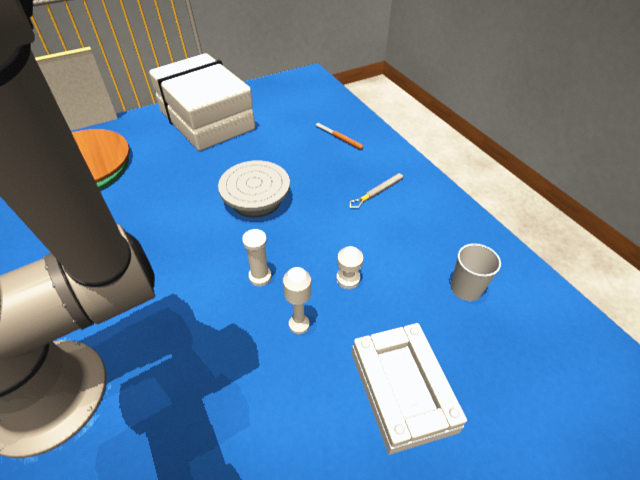

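View pics/top0.png

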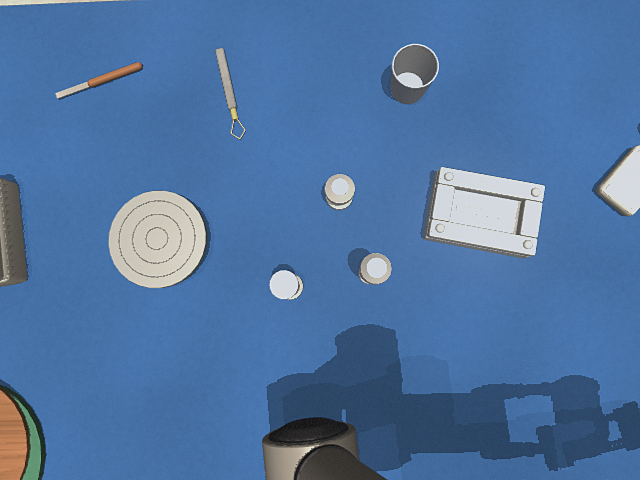

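```bash
python3 - <<'E'
from h import *
for n in("side","top"):
    f=np.load(f"{n}0.npz"); W=pts(n,f["d"]); z=W[...,2]
    for lo,hi in((162,176),(122,136),(87,100),(64,72),(55,63)):
        m=((z>lo)&(z<hi)&(W[...,0]>250)).astype(np.uint8)
        m=cv2.morphologyEx(m,cv2.MORPH_OPEN,np.ones((3,3)))
        k,l,s,c=cv2.connectedComponentsWithStats(m)
        for j in range(1,k):
            if s[j,4]>60:
                p=W[l==j]; print(n,lo,s[j],"med",np.median(p,0).round(1),"mid",((p.min(0)+p.max(0))/2).round(1),"ext",np.ptp(p,0).round(0))
E
```

```text
side 162 [623   0  17   8  65] med [2131.1  456.9  167.1] mid [2131.7  458.4  168.5] ext [17. 67. 13.]
side 162 [80 67 18  7 86] med [273.6 862.1 168.7] mid [275.8 862.2 169.2] ext [50. 13. 14.]
side 162 [285 267  24  19 356] med [473.  -92.7 170.5] mid [474.1 -90.1 168.2] ext [42. 37. 12.]
side 122 [589   0  20   9  75] med [2131.1  572.4  127.8] mid [2131.5  580.5  129.2] ext [23. 91. 13.]
side 122 [610   6  30  14 126] med [2131.3  465.9  128.9] mid [2130.6  467.8  128.9] ext [ 26. 123.  14.]
side 122 [85 79 19  8 87] med [277.9 861.8 128.8] mid [276.5 862.  129.1] ext [51. 14. 14.]
side 122 [185  90  66  25 303] med [563.8 580.9 129.1] mid [568.2 582.8 129. ] ext [197.  34.  14.]
side 122 [243 229  24  20 382] med [452.5  57.9 131.3] mid [452.9  61.9 128.9] ext [47. 50. 13.]
side 122 [288 294  21   8  87] med [ 465.7 -110.6  127.9] mid [ 469.  -104.8  129. ] ext [35. 18. 13.]
side 87 [577   5  63  28 250] med [2130.9  517.3   93.7] mid [2130.7  522.4   93.5] ext [ 19. 285.  13.]
side 87 [190 103  61  23 231] med [562.7 580.1  93.3] mid [566.7 582.   93.4] ext [188.  32.  13.]
sid
[... 1477 characters left out ...]

top 122 [270 270  28  29 650] med [451.9  63.3 129.4] mid [452.1  63.4 128.2] ext [46. 45. 11.]
top 87 [399  44  38  18 175] med [ 870.5 -186.6   93.9] mid [ 861.7 -181.4   93.8] ext [34. 66. 12.]
top 87 [400  83  18   7  63] med [ 797.9 -163.3   95.2] mid [ 800.5 -163.3   93.8] ext [11. 31. 12.]
top 87 [329 176  22  23 408] med [619.6 -34.1  93.2] mid [621.  -34.6  92.9] ext [40. 37. 12.]
top 64 [  1 241   7  38 153] med [511.3 576.8  67.7] mid [510.6 577.5  67.7] ext [68. 14.  7.]
top 55 [ 430  167  115   88 4541] med [ 575.6 -297.3   58.9] mid [ 577.6 -298.4   59. ] ext [163. 209.   8.]
top 55 [ 109  191   97   97 7077] med [541.2 298.9  59.9] mid [542.4 300.1  59. ] ext [177. 178.   8.]
```

The side view shows the tall finial at about px (298,300), the column at (256,258), the short finial at (349,266) and the wheel at (254,187). In the top view the finial's top is at (376,268), and the wheel is at (157,239), on the left.

In world coordinates the finial is at about (474,-87) and the wheel at (542,300). I'll move above the finial, keeping the tool orientation.

Request:
step_arm(
  targets=[1,0.44,-0.33,0,0,0,0,1,0.88,-0.66,0,0,0,0,1,0.88,-0.66,0,0,0,0],
)

```text
time: 0.48
tool_pos: [195.3, -422.7, 251.6]
tcp_rot: [-3.14, -0.0, 0.242]
contact_force: [0.3, -1.1, -0.2]
grip_width: 91.8
finger_force: 0.0
```

Request:
step_arm(
  targets=[1,0.44,-0.33,0,0,0,0,1,0.88,-0.66,0,0,0,0,1,0.88,-0.66,0,0,0,0],
)

```text
time: 0.85
tool_pos: [264.9, -338.6, 251.7]
tcp_rot: [-3.141, -0.0, 0.242]
contact_force: [-0.6, -0.8, -0.4]
grip_width: 91.7
finger_force: 0.0
```

Request:
step_arm(
  targets=[1,0.44,-0.33,0,0,0,0,1,0.88,-0.66,0,0,0,0,1,0.88,-0.66,0,0,0,0],
)

```text
time: 1.23
tool_pos: [334.9, -254.4, 251.7]
tcp_rot: [-3.142, -0.0, 0.242]
contact_force: [-0.1, 0.6, 0.7]
grip_width: 91.9
finger_force: 0.0
```

Request:
step_arm(
  targets=[1,0.44,-0.33,0,0,0,0,1,0.88,-0.66,0,0,0,0,1,0.88,-0.66,0,0,0,0],
)

```text
time: 1.6
tool_pos: [404.9, -170.1, 251.5]
tcp_rot: [3.141, -0.0, 0.241]
contact_force: [-0.2, -0.6, 0.4]
grip_width: 91.5
finger_force: 0.0
```

Request:
step_arm(
  targets=[1,0.44,-0.33,0,0,0,0,1,0.88,-0.64,0,0,0,0,1,0.88,-0.64,0,0,0,0,1,0.88,-0.64,0,0,0,0,1,0.88,-0.64,0,0,0,0],
)

```text
time: 2.22
tool_pos: [473.4, -89.5, 251.6]
tcp_rot: [3.141, 0.001, 0.235]
contact_force: [0.4, 0.5, 0.7]
grip_width: 91.7
finger_force: 0.0
```

Request:
step_arm(
  targets=[1,0.005,-0.02,0.25,0,0,0,1,0.005,-0.02,0.45,0,0,0,1,0.005,-0.02,0.45,0,0,0,1,0.005,-0.02,0.45,0,0,0],
)

```text
time: 2.72
tool_pos: [474.2, -86.6, 207.6]
tcp_rot: [3.141, -0.001, 0.237]
contact_force: [-0.0, 0.4, 0.0]
grip_width: 91.9
finger_force: 0.0
```

```bash
python3 - <<'E'
from h import *
im,d=bot.capture("side"); np.savez("side1.npz",im=im,d=d)
o=bot.get_obs(); print(o["tool_pos"],o["tcp_rot"])
cv2.imwrite("pics/side1.png",cv2.resize(im[180:350,200:400],None,fx=3.5,fy=3.5,interpolation=cv2.INTER_CUBIC))
i=bot.camera_info("side"); M=np.array(i["camera_from_world"])
def pr(p):
    q=M[:3,:3]@p+M[:3,3]; return np.array([i["fx"]*q[0]/q[2]+i["cx"],i["fy"]*q[1]/q[2]+i["cy"]])
t=o["tool_pos"]; c,s=np.cos(.238),np.sin(.238)
for w in(-46,0,46): print(w,((pr(t+np.array([s*w,-c*w,-25]))-[200,180])*3.5).round(1))
print("finial top",((pr(np.array([474,-88,170.]))-[200,180])*3.5).round(1),"head",((pr(np.array([474,-88,133.]))-[200,180])*3.5).round(1))
im,d=bot.capture("top"); W=pts("top",d); np.savez("top1.npz",im=im,d=d)
E
```

```text
[474.43480831 -86.42917745 207.72214224] [ 3.14048358e+00 -1.49939009e-03  2.36954428e-01]
-46 [276.2 258.1]
0 [334.4 311.2]
46 [396.3 367.7]
finial top [335.8 329.5] head [338.1 373.1]
```

View pics/side1.png

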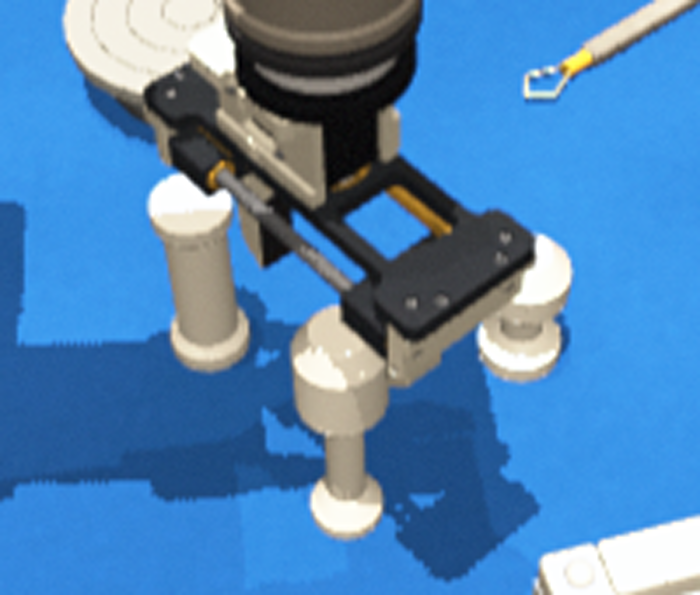

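The crop shows the open fingers straddling the finial head. The head's edges are at crop x 292–387, so its centre is near 339, against 338 predicted. The fingertips are near (270,265) and (400,380), also as predicted, so alignment is good to about 1 mm. I'll descend and close.

Request:
step_arm(
  targets=[1,0,0.005,0.2,0,0,0,1,0,0.005,0.4,0,0,0,1,0,0.005,0.55,0,0,0,1,0,0.005,0.66,0,0,0,1,0,0.005,0.66,0,0,0,1,0,0.005,0.66,0,0,0],
)

```text
time: 3.58
tool_pos: [474.6, -86.4, 141.4]
tcp_rot: [3.141, -0.001, 0.238]
contact_force: [-0.8, -0.2, -0.1]
grip_width: 91.7
finger_force: 0.0
```

Request:
step_arm(
  targets=[0.75,0,0,0,0,0,0,0.65,0,0,0,0,0,0,0.6,0,0,0,0,0,0,0.57,0,0,0,0,0,0,0.55,0,0,0,0,0,0,0.53,0,0,0,0,0,0,0.5,0,0,0,0,0,0,0.45,0,0,0,0,0,0,0.4,0,0,0,0,0,0,0.4,0,0,0,0,0,0,0.4,0,0,0,0,0,0],
)

```text
time: 4.95
tool_pos: [474.2, -86.3, 140.7]
tcp_rot: [3.141, -0.0, 0.238]
contact_force: [1.0, -0.5, -0.5]
grip_width: 49.3
finger_force: 30.0
```

Request:
step_arm(
  targets=[0.4,0,0,-0.05,0,0,0,0.4,0,0,-0.2,0,0,0,0.4,0,0,-0.4,0,0,0,0.4,0,0,-0.65,0,0,0,0.4,0,0,-0.85,0,0,0,0.4,0,0,-0.95,0,0,0,0.4,0,0,-0.95,0,0,0,0.4,0,0,-0.95,0,0,0],
)

```text
time: 5.95
tool_pos: [473.7, -86.1, 234.9]
tcp_rot: [-3.141, 0.001, 0.238]
contact_force: [-1.2, -0.1, -1.2]
grip_width: 49.4
finger_force: 30.0
```

Request:
step_arm(
  targets=[0.4,0,0,-0.1,0,0,0,0.4,0,0,-0.3,0,0,0,0.4,0,0,-0.5,0,0,0,0.4,0,0,-0.6,0,0,0,0.4,0,0,-0.6,0,0,0,0.4,0,0,-0.6,0,0,0],
)

```text
time: 6.7
tool_pos: [473.8, -86.1, 294.9]
tcp_rot: [-3.141, 0.001, 0.238]
contact_force: [-0.2, -0.0, -3.2]
grip_width: 49.4
finger_force: 30.0
```

```bash
python3 - <<'E'
from h import *
im,d=bot.capture("side")
cv2.imwrite("pics/side2.png",cv2.resize(im[140:340,200:400],None,fx=3,fy=3,interpolation=cv2.INTER_CUBIC))
o=bot.get_obs(); print(o["tool_pos"],o["contact_force"],o["moment"])
E
```

```text
[473.81642138 -86.12782856 294.86341003] [-0.24026492  0.21522925 -1.29334589] [0.04550602 0.05964035 0.00725632]
```

View pics/side2.png

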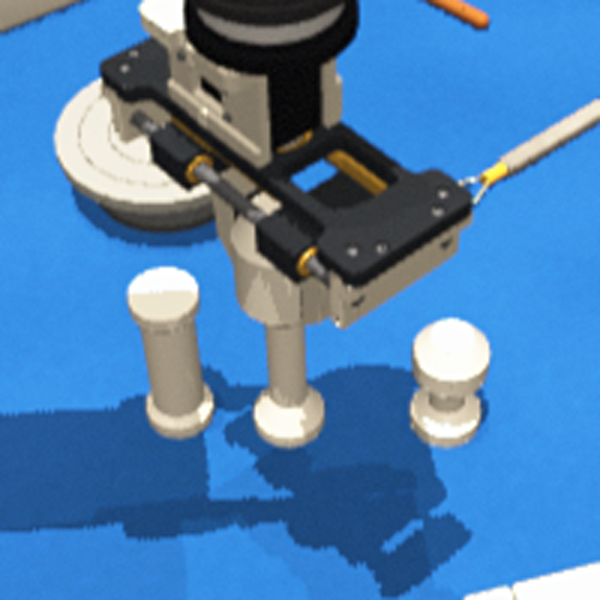

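The finial hangs upright (foot at crop (289,415), head around (285,270)), and the column and short finial haven't moved. I'll carry it to the wheel.

Request:
step_arm(
  targets=[0.4,0.04,-0.09,-0.05,0,0,0,0.4,0.12,-0.27,-0.1,0,0,0,0.4,0.2,-0.46,-0.1,0,0,0,0.4,0.29,-0.67,-0.1,0,0,0,0.4,0.39,-0.9,-0.1,0,0,0],
)

```text
time: 7.38
tool_pos: [490.9, 11.7, 305.7]
tcp_rot: [-3.141, 0.0, 0.238]
contact_force: [-0.4, 0.1, -1.8]
grip_width: 49.3
finger_force: 30.0
```

Request:
step_arm(
  targets=[0.4,0.1,-0.22,0,0,0,0,0.4,0.2,-0.45,0,0,0,0,0.4,0.3,-0.67,0,0,0,0,0.4,0.39,-0.9,0,0,0,0],
)

```text
time: 7.88
tool_pos: [507.6, 108.5, 305.7]
tcp_rot: [-3.141, 0.0, 0.238]
contact_force: [0.6, 0.2, -1.3]
grip_width: 49.3
finger_force: 30.0
```

Request:
step_arm(
  targets=[0.4,0.1,-0.22,0,0,0,0,0.4,0.2,-0.45,0,0,0,0,0.4,0.3,-0.67,0,0,0,0,0.4,0.39,-0.9,0,0,0,0],
)

```text
time: 8.38
tool_pos: [524.1, 205.2, 305.6]
tcp_rot: [-3.141, 0.0, 0.238]
contact_force: [-0.2, -0.4, -1.6]
grip_width: 49.0
finger_force: 30.0
```

Request:
step_arm(
  targets=[0.4,0.1,-0.22,0,0,0,0,0.4,0.2,-0.45,0,0,0,0,0.4,0.29,-0.65,0,0,0,0,0.4,0.36,-0.8,0,0,0,0,0.4,0.39,-0.87,0,0,0,0,0.4,0.4,-0.89,0,0,0,0,0.4,0.4,-0.89,0,0,0,0,0.4,0.4,-0.89,0,0,0,0],
)

```text
time: 9.38
tool_pos: [542.3, 299.1, 305.8]
tcp_rot: [3.141, -0.0, 0.237]
contact_force: [0.5, -0.4, -1.1]
grip_width: 49.0
finger_force: 30.0
```

```bash
python3 - <<'E'
from h import *
im,d=bot.capture("side"); np.savez("side3.npz",im=im,d=d)
cv2.imwrite("pics/side3.png",cv2.resize(im[60:240,170:350],None,fx=3.3,fy=3.3,interpolation=cv2.INTER_CUBIC))
o=bot.get_obs(); print(o["tool_pos"],o["contact_force"],o["moment"])
W=pts("side",d); z=W[...,2]
for lo in range(100,190,10):
    m=(z>lo)&(z<lo+10)&(abs(W[...,0]-540)<60)&(abs(W[...,1]-300)<60)
    if m.sum()>5: print(lo,m.sum(),np.median(W[m],0).round(1), np.argwhere(m).min(0),np.argwhere(m).max(0))
E
```

```text
[542.24644672 299.10220697 305.83593528] [ 0.15672024 -0.25036608 -2.06577544] [ 0.04164049 -0.00065706 -0.02155745]
160 19 [534.1 280.5 168.5] [149 240] [152 256]
170 77 [536.8 281.6 176.6] [141 240] [151 257]
180 93 [539.5 286.6 184.2] [139 240] [148 256]
```

View pics/side3.png

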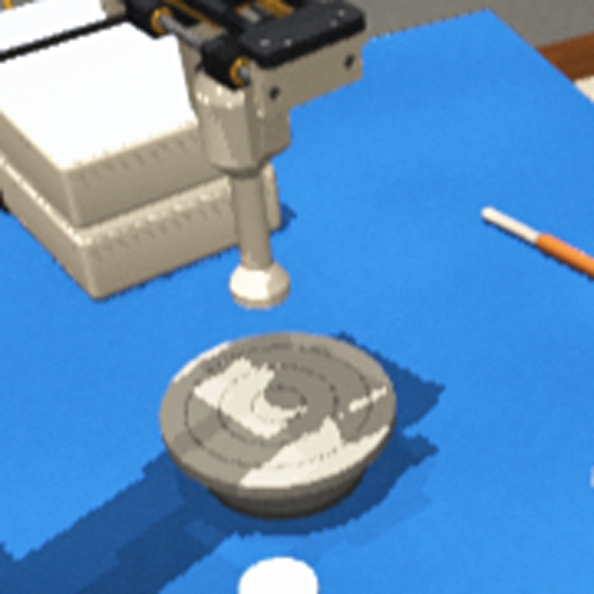

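The finial is upright-looking above the wheel: foot at crop (260,285), stem top (249,170), wheel centre (279,403). I'll check the tilt against the projected vertical.

```bash
python3 - <<'E'
from h import *
i=bot.camera_info("side"); M=np.array(i["camera_from_world"])
def pr(p):
    q=M[:3,:3]@np.array(p,float)+M[:3,3]; return np.array([i["fx"]*q[0]/q[2]+i["cx"],i["fy"]*q[1]/q[2]+i["cy"]])
for z in(60,165,175,195,255,300): print(z,((pr([542.2,299.1,z])-[170,60])*3.3).round(1))
print("x+10",((pr([552.2,299.1,175])-[170,60])*3.3).round(1),"y+10",((pr([542.2,309.1,175])-[170,60])*3.3).round(1))
im=np.load("side3.npz")["im"]; hsv=cv2.cvtColor(im,cv2.COLOR_BGR2HSV)
for r in range(112,153,3):
    b=(hsv[r,225:275,1]<110); k=np.flatnonzero(b)+225; k=k[(k>228)&(k<262)]; 
    if len(k):print(r,((r-60)*3.3),k.min(),k.max(),"mid crop",round((k.min()+k.max()+0)/2*3.3-170*3.3,1))
E
```

```text
60 [273.6 404.5]
165 [257.9 290.4]
175 [256.3 278.6]
195 [253.  254.5]
255 [242.4 177.5]
300 [233.9 114.8]
x+10 [269.5 274.6] y+10 [250.9 271.1]
112 171.6 229 253 mid crop 234.3
115 181.5 229 253 mid crop 234.3
118 191.39999999999998 229 253 mid crop 234.3
121 201.29999999999998 229 254 mid crop 235.9
124 211.2 229 254 mid crop 235.9
127 221.1 229 254 mid crop 235.9
130 231.0 229 251 mid crop 231.0
133 240.89999999999998 229 251 mid crop 231.0
136 250.79999999999998 229 251 mid crop 231.0
139 260.7 243 253 mid crop 257.4
142 270.59999999999997 241 256 mid crop 259.0
145 280.5 239 257 mid crop 257.4
148 290.4 240 257 mid crop 259.0
151 300.3 241 255 mid crop 257.4
```

Request:
step_arm(
  targets=[0.4,0,0,0.15,0,0,0,0.4,0,0,0.35,0,0,0,0.4,0,0,0.55,0,0,0,0.4,0,0,0.75,0,0,0,0.4,0,0,0.88,0,0,0,0.4,0,0,0.96,0,0,0,0.4,0,0,1.0,0,0,0,0.4,0,0,1.0,0,0,0,0.4,0,0,1.0,0,0,0],
)

```text
time: 10.55
tool_pos: [542.5, 299.8, 206.3]
tcp_rot: [-3.141, -0.001, 0.238]
contact_force: [0.7, 0.2, -0.9]
grip_width: 49.2
finger_force: 30.0
```

```bash
python3 - <<'E'
from h import *
im,d=bot.capture("side")
cv2.imwrite("pics/side4.png",cv2.resize(im[80:230,190:340],None,fx=4,fy=4,interpolation=cv2.INTER_CUBIC))
o=bot.get_obs(); print(o["tool_pos"],o["contact_force"],o["moment"])
E
```

```text
[542.43433027 299.74802309 206.29239203] [-0.9552718  -0.61943516 -1.31175097] [ 0.01518648 -0.04039686 -0.00905088]
```

View pics/side4.png

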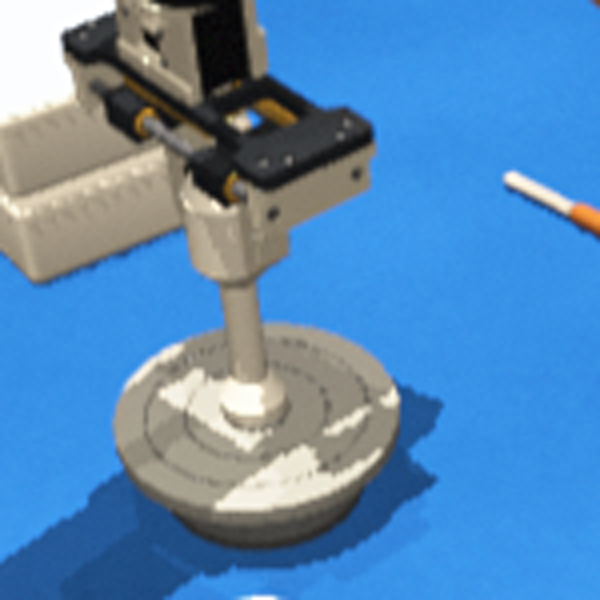

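The foot is at crop (253,405), almost on the wheel centre (257,412), and about 5 mm above it. I'll lower in small steps until it touches.

Request:
step_arm(
  targets=[0.4,0,0,0.02,0,0,0,0.4,0,0,0.04,0,0,0,0.4,0,0,0.04,0,0,0,0.4,0,0,0.04,0,0,0],
)

```text
time: 11.1
tool_pos: [542.2, 299.6, 201.6]
tcp_rot: [3.141, 0.0, 0.238]
contact_force: [0.2, -0.7, -1.4]
grip_width: 48.9
finger_force: 30.0
```

Request:
step_arm(
  targets=[0.4,0,0,0.01,0,0,0,0.4,0,0,0.01,0,0,0,0.4,0,0,0.01,0,0,0],
)

```text
time: 11.48
tool_pos: [542.3, 299.6, 200.8]
tcp_rot: [3.141, -0.0, 0.238]
contact_force: [0.8, -0.1, -2.1]
grip_width: 49.4
finger_force: 30.0
```

Request:
step_arm(
  targets=[0.4,0,0,0.01,0,0,0,0.4,0,0,0.01,0,0,0,0.4,0,0,0.01,0,0,0],
)

```text
time: 11.85
tool_pos: [542.5, 299.7, 200.7]
tcp_rot: [-3.142, -0.002, 0.238]
contact_force: [-0.9, -0.5, 6.1]
grip_width: 49.5
finger_force: 30.0
```

Contact, at 6 N. I'll open gently.

Request:
step_arm(
  targets=[0.53,0,0,0,0,0,0,0.55,0,0,0,0,0,0,0.57,0,0,0,0,0,0,0.6,0,0,0,0,0,0,0.7,0,0,0,0,0,0,0.85,0,0,0,0,0,0,1,0,0,0,0,0,0,1,0,0,0,0,0,0,1,0,0,0,0,0,0],
)

```text
time: 12.98
tool_pos: [542.2, 299.6, 199.7]
tcp_rot: [3.142, 0.0, 0.238]
contact_force: [-1.0, 0.3, 0.6]
grip_width: 91.2
finger_force: 0.0
```

```bash
python3 - <<'E'
from h import *
im,d=bot.capture("side")
cv2.imwrite("pics/side5.png",cv2.resize(im[80:230,190:340],None,fx=4,fy=4,interpolation=cv2.INTER_CUBIC))
o=bot.get_obs(); print(o["tool_pos"],o["contact_force"],o["grip_width"])
E
```

```text
[542.17613819 299.64454698 199.66911192] [-0.06208584 -0.46281676 -0.02983292] 91.64028269551827
```

View pics/side5.png

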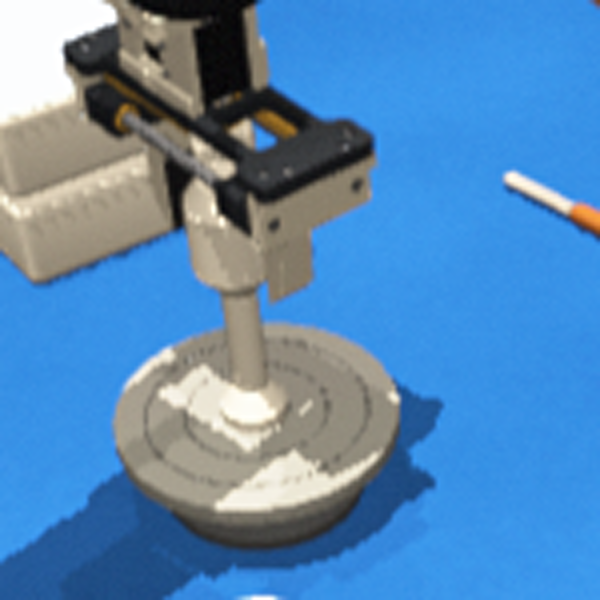

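The finial stands free on the wheel with its foot at crop (252,403), and the fingers are clear on both sides. I'll retreat straight up.

Request:
step_arm(
  targets=[1,0,0,-0.1,0,0,0,1,0,0,-0.25,0,0,0,1,0,0,-0.5,0,0,0,1,0,0,-0.8,0,0,0,1,0,0,-1,0,0,0,1,0,0,-1,0,0,0],
)

```text
time: 13.78
tool_pos: [542.9, 300.0, 302.5]
tcp_rot: [-3.141, -0.005, 0.238]
contact_force: [0.5, -0.3, -0.9]
grip_width: 92.0
finger_force: 0.0
```

Request:
step_arm(
  targets=[1,0,0.3,-0.1,0,0,0,1,0,0.8,-0.2,0,0,0,1,0,1,-0.2,0,0,0,1,0,1,-0.2,0,0,0,1,0,1,-0.2,0,0,0],
)

```text
time: 14.4
tool_pos: [565.3, 203.5, 319.0]
tcp_rot: [-3.141, 0.001, 0.238]
contact_force: [0.7, 1.0, -0.1]
grip_width: 91.5
finger_force: 0.0
```

```bash
python3 - <<'E'
from h import *
im,d=bot.capture("side"); W=pts("side",d); z=W[...,2]
cv2.imwrite("pics/side6.png",im[80:320,150:470])
im2,d2=bot.capture("top"); W2=pts("top",d2)
cv2.imwrite("pics/top6.png",im2)
for n,A in(("side",W),("top",W2)):
    m=(A[...,2]>222)&(A[...,2]<236)&(abs(A[...,0]-542)<40)&(abs(A[...,1]-300)<40)
    print(n,m.sum(),(np.median(A[m],0).round(1) if m.any() else ""))
print(bot.get_obs()["tool_pos"])
E
```

```text
side 200 [541.1 289.3 230.2]
top 0 
[565.26929103 203.76048038 319.21421107]
```

View pics/side6.png

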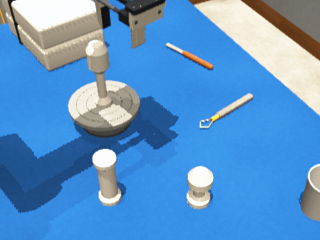

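The finial stands upright near the wheel's centre (head at crop (97,57), top at z≈230). The column and short finial are undisturbed and the gripper is clear, so I'll hand in.

```bash
python3 -c "
from plant import bot
print(bot.close_job())"
```

```text
the job is handed in; nothing more can be done
None
```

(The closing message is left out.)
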